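# Clear the tall jar out of the drawer, put the lemon away and shut it

### The job

The drawer of the small wooden produce chest cannot shut because a spice jar stands in it that is too tall. First take that jar out and stand it upright in the gap between the two other spice jars in the low wooden tray, without knocking those over; then put the lemon from the worktop into the drawer, leaving the garlic in there, and push the drawer fully shut.

Things in the scene. Friction and masses are not known exactly. Their poses are not given: they have to be found in the camera images.
- drawer (a joint): How far the chest's drawer is pulled out, in m: 0 fully shut, at most 0.15, about 0.13 at the start. Slides with about 1.5 N of friction and stays where it is left; the chest itself is fixed. It shuts along the +x axis of point drawer_floor.
- drawer_floor (a point): Centre of the drawer's inner floor, on its surface, 18 mm above the worktop; moves with the drawer. +x points into the chest (the way of shutting), +y to the left, z up. Inside, the drawer is 173 mm (x) by 250 mm (y); side walls 43 mm high.
- drawer_front (a point): Centre of the outer face of the drawer's flat front panel, 55 mm above the worktop; moves with the drawer; +x points into the chest. The panel is 286 mm wide, 14 mm thick and reaches from 12 to 98 mm above the worktop. A round brass knob, 26 mm wide, sticks out 25 mm towards the robot from this point.
- chest: The fixed wooden produce chest, a plain box 200 mm deep (x), 296 mm wide (y), 112 mm high; origin at the centre of its underside, +x to its back. Its front edge lies at x = -100 mm. The mouth for the drawer leaves 82 mm of height above the drawer's floor.
- tall_jar_center (a point): Centre (half-way up) of the spice jar that stands upright in the drawer, in its left or right half, the garlic in the other half: a round jar with a dark cap, 41 mm in diameter and 105 mm tall, 0.08 to 0.15 kg. z runs up its axis.
- garlic_center (a point): Centre of the garlic bulb in the drawer, 60 mm across, 59 mm tall. It stays in the drawer.
- lemon_center (a point): Centre of the only lemon, lying on the worktop to the left of the chest: 78 mm long along its x, 55 mm across along its y, 56 mm tall, 0.11 kg.
- tray_floor (a point): Centre of the inner floor of the low, fixed wooden spice tray at the right, on the floor's surface, 6 mm above the worktop. x runs along the tray, y across, z up. Inside 258 mm by 88 mm, walls 24 mm high above the floor and 6 mm thick. The gap for the tall jar is round this point.
- near_jar_center (a point): Centre of the spice jar standing in the tray at its end near the robot, about 90 mm from tray_floor along the tray's -x; 41 mm in diameter, 105 mm tall, loose. z runs up its axis.
- far_jar_center (a point): Centre of the spice jar standing in the tray at its far end, about 90 mm from tray_floor along the tray's +x; 41 mm in diameter, 105 mm tall, loose. z runs up its axis.
- tall_jar: The same jar as point tall_jar_center; origin at the centre of its underside.
- lemon: The same lemon as point lemon_center; origin at the centre of its underside as it lay at the start.
There are look-alikes about, which are no part of the job. Leave any green or purple look-alike of the part that bears far_jar_center alone.

How it is judged:
By the outcome, as a careful person would: the job done as asked, in the order asked, and still so for the second after the job is handed in, with the robot touching nothing.
It also fails if it takes over 72 s, if anything falls off the work surface, if the arm or the gripper's body presses on something with over 40 N, if the wrist force passes 120 N, or if a joint passes its speed limit or range.

### The arm

A 6-joint arm with a two-finger parallel gripper is mounted at the origin on a cart in front of the work surface, level with it; the furniture and walls round the work are solid. World frame = base frame: x ahead of the robot, y to its left, z up, the work surface at z = 0. Lengths are in m, angles in degrees, forces in N, time in s.
With the tool pointing down it reaches from about 0.375 to 0.9 m from the base axis. Payload 3.1 kg.
Tool frame: the origin (TCP) lies between the finger pads; the fingertips stand 11 mm ahead of it and the grasp point (between the pads) lies 8 mm behind it; z points along the fingers, y is the line along which they close (so a half turn about z gives the same grasp; the last joint's range is limited). The gripper opens to 87 mm and grips with 3 to 60 N. Pads are 19 mm wide; open, the fingers measure 117 mm over their backs; the gripper's body (75 mm by 190 mm) begins 51 mm behind the grasp point.
Start: joints at [60.533, 30.224, 82.088, -0, 67.689, -10.227], TCP at [0.206, 0.59, 0.234] pointing down, gripper open.
Joint ranges: [-176.69, 176.69], [-43.24, 126.21], [12.49, 139.97], [-82, 262], [0, 151.66], [-163.58, 163.58]. Speed limits (degrees/s): [159.86, 159.86, 180, 180, 180, 180].

### API

Orientations are given as a 3x3 rotation matrix whose columns are the frame's x, y, z axes.
In Python, from rig import bot, viewer, workorder, nets gives the robot as it stands. The module is installed in compiled form; this text tells all that it offers.
- The arm moves only by the tool move_arm, never from a script. Its argument "increments" is a list of rows, each a list of 7 numbers: the shift along the tool's x, y, z normalised to -1 to 1, where 1 is 0.3 m, then the turn, a rotation vector about the tool's x, y, z normalised to -1 to 1, where 1 is pi rad, then the opening, from 0 (shut) to 1 (fully open). In form: [[tx, ty, tz, wx, wy, wz, grip], ...]. A call has 1 to 10 rows; each row is the pose to reach, as a shift and turn from the pose commanded when the call began, along the tool's axes at that moment, turning the shorter way round; what a row does not reach only later rows make up. A row lasts 1/12 s, in which the tool goes at most 41.7 mm and 7.16 degrees, less where a joint would pass 70% of its speed; a pose out of reach is approached as far as the arm can. A call with a number of a shift or a turn outside -1 to 1 is refused whole. A call with a gripper value outside its range is refused whole. The fingers move at their own pace and stop on an object; the grip force is fixed at half the most. Time passes only in rows, so rows that repeat a pose let the fingers close. It gives the time, the measured TCP pose, the force, the opening and the grip force at its end, in the units of the state.
- bot.read_state(): the state, without advancing time (a new reading comes with each control period).
- viewer.capture(name): name is "side" or "top"; returns a dict with "image" (384x512x3 uint8, blue, green, red), "K" (3x3 intrinsics, pixels), "dist" ([k1, k2, p1, p2, k3] as OpenCV has them; the pictures are not rectified), "eye" and "orientation" of the camera in the world. Camera axes: x right, y up, looking along -z (the intrinsics and any distortion apply to the point x, -y, -z); pixel columns grow to the right and rows downward; lengths in m; the calibration is good to about 2 mm. A picture is of the moment at which its call begins. There is no depth.
- workorder.hand_in(): hands the job in; it is judged then, once.
Trained networks look in the newest picture that a camera, given by its name, has taken for a name from the list of things; names that differ only in an ending like _2 or _b are one class to them, and where a whole thing is asked for, a point or a joint stands for the part that bears it (a point fixed in the world has none). Each returns a list of dicts, best first, with "conf" (0 to 1); they miss things now and then, are a little off and sometimes report something else, mostly with a low value. They report only what shows in the picture. A call takes as long as a camera call. They do not tell look-alikes from the thing itself.
- nets.find_in(camera, thing): "location" ([column, row] in pixels, amid what is visible of it).
The state is a dict: "time_s": time; "joint_positions": joint angles; "qvel": joint speeds; "tau": joint torques, N m; "position": TCP position; "tcp_rot": TCP orientation; "force": force on the tool from outside, world axes, zero at the start; "moment": the same for the moment, N m; "opening": opening from 0.0 (shut) to 1.0 (fully open); "grasp_force": force on a finger pad.
Only numpy, scipy, OpenCV 4.12 (cv2) and the standard library are available. Lean on these libraries where they do the work, as an engineer would, in place of code of your own. Each camera call takes 0.05 s, during which the arm holds its last target. There are 200 camera calls.

## Working session

There is one attempt and no reset: what is moved stays moved. The work goes in short steps, Python scripts to look and compute and a tool call to move; the robot and the scene stay as the last step left them, time stands still between calls to the robot, and variables do not carry over. Pictures are saved under pics/ and viewed, at most 10 in all, crops included, and the job is handed in when it is done.

Besides the shell and the picture viewer there is one more tool, called as name([rows], argument=value, ...), one row to a line, values as JSON. move_arm: Moves the arm, as the interface text tells. Its arguments: {"type":"object","properties":{"increments":{"type":"array"}},"required":["increments"]}

```bash
mkdir -p pics; cat > h.py <<'E'
import numpy as np, cv2
from rig import bot, viewer, workorder, nets
def cam(n,save=None):
    c=viewer.capture(n)
    if save: cv2.imwrite('pics/'+save,c['image'])
    return c
def ray(c,px):
    u=cv2.undistortPoints(np.array([[px]],float),np.array(c['K']),np.array(c['dist']))[0,0]
    d=np.array(c['orientation'])@np.array([u[0],-u[1],-1.0]); return np.array(c['eye']),d/np.linalg.norm(d)
def at_z(c,px,z):
    e,d=ray(c,px); return e+d*(z-e[2])/d[2]
def proj(c,p):
    q=np.array(c['orientation']).T@(np.array(p,float)-np.array(c['eye'])); q=q*[1,-1,-1]
    return cv2.projectPoints(q.reshape(1,1,3),np.zeros(3),np.zeros(3),np.array(c['K']),np.array(c['dist']))[0].ravel()
def tri(cs,pxs):
    A=np.zeros((3,3));b=np.zeros(3)
    for c,p in zip(cs,pxs):
        e,d=ray(c,p);M=np.eye(3)-np.outer(d,d);A+=M;b+=M@e
    return np.linalg.solve(A,b)
def go(p):  # increments (tool units) to world point p for TCP
    s=bot.read_state();return np.array(s['tcp_rot']).T@(np.array(p)-s['position'])/0.3
E
python3 - <<'E'
from h import *
np.set_printoptions(precision=4,suppress=True)
print(bot.read_state())
for n in ('side','top'):
    c=cam(n,n+'0.png');print(n,c['eye'],c['orientation'],c['K'],c['dist'])
    for t in ['tall_jar_center','garlic_center','lemon_center','near_jar_center','far_jar_center','drawer_front','drawer_floor','tray_floor','chest']:
        print(t,[(np.round(d['location']).tolist(),round(d['conf'],2)) for d in nets.find_in(n,t)][:5])
E
```

```text
{'time_s': 0.0, 'joint_positions': array([ 60.533 ,  30.277 ,  82.1563,  -0.0009,  67.6876, -10.2261]), 'qvel': array([-0.0578,  0.0351,  0.0074,  0.0065, -0.0317, -0.0338]), 'tau': array([ -0.0008, -44.0028, -17.6601,   0.0633,   0.0581,  -0.0001]), 'position': array([0.2056, 0.5895, 0.2326]), 'tcp_rot': array([[-0.9441,  0.3295, -0.001 ],
       [ 0.3295,  0.9441, -0.0018],
       [ 0.0004, -0.0021, -1.    ]]), 'force': array([-0.0252,  0.2623,  0.1754]), 'moment': array([0.0051, 0.0332, 0.0193]), 'grasp_force': 0.0, 'opening': 0.9980440817875934}
side [0.0624 0.0029 0.9582] [[-0.0081  0.8673 -0.4977]
 [-0.9999 -0.0138 -0.0077]
 [-0.0136  0.4976  0.8673]] [[350.6355   0.     255.4061]
 [  0.     350.6355 196.4992]
 [  0.       0.       1.    ]] [-0.0699  0.      0.      0.      0.    ]
tall_jar_center [([244.0, 192.0], 0.61)]
garlic_center [([203.0, 200.0], 0.65)]
lemon_center [([126.0, 224.0], 0.82), ([365.0, 206.0], 0.34)]
near_jar_center [([375.0, 226.0], 0.7), ([205.0, 202.0], 0.41)]
far_jar_center [([395.0, 156.0], 0.81), ([405.0, 183.0], 0.67), ([329.0, 161.0], 0.64), ([365.0
[... 164 characters left out ...]
.0, 167.0], 0.61)]
top [ 0.3525 -0.0081  1.3198] [[-0.0258  0.9853 -0.1688]
 [-0.9995 -0.0286 -0.0139]
 [-0.0186  0.1683  0.9856]] [[359.2162   0.     256.6316]
 [  0.     359.2162 191.4819]
 [  0.       0.       1.    ]] [-0.0821  0.      0.      0.      0.    ]
tall_jar_center [([246.0, 191.0], 0.65)]
garlic_center [([212.0, 192.0], 0.75)]
lemon_center [([153.0, 212.0], 0.68)]
near_jar_center [([356.0, 217.0], 0.45)]
far_jar_center [([380.0, 150.0], 0.69), ([353.0, 168.0], 0.68), ([382.0, 172.0], 0.64), ([315.0, 157.0], 0.56), ([150.0, 216.0], 0.5)]
drawer_front [([232.0, 191.0], 0.78)]
drawer_floor [([231.0, 191.0], 0.92)]
tray_floor [([348.0, 196.0], 0.66)]
chest [([230.0, 161.0], 0.83)]
```

```bash
python3 - <<'E'
import cv2
im=cv2.imread('pics/side0.png')[120:270,90:430]; cv2.imwrite('pics/s0c.png',cv2.resize(im,None,fx=2.35,fy=2.35,interpolation=cv2.INTER_CUBIC))
im=cv2.imread('pics/top0.png')[120:260,120:420]; cv2.imwrite('pics/t0c.png',cv2.resize(im,None,fx=2.6,fy=2.6,interpolation=cv2.INTER_CUBIC))
E
```

```text
(no output)
```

View pics/s0c.png

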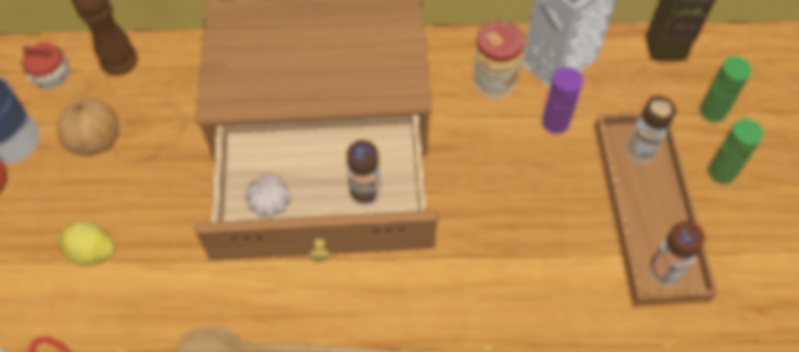

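View pics/t0c.png

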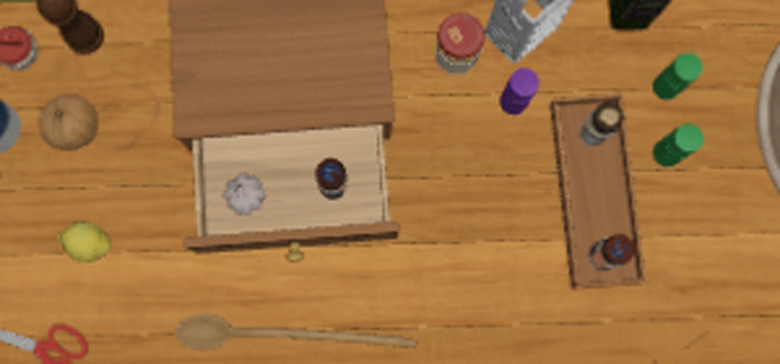

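The side crop shows the tall jar in the drawer's right half, its cap at full-picture pixel (244,184), and the garlic in the left half at (203,202). The lemon is at (127,223), and the tray is on the right with its jars' caps at about (383,220) and (371,165). The top crop agrees: the tall jar is at (247,186) and the lemon at (153,213). The green jars, side (399,158) and (404,184), and the purple one at (329,162) stand outside the tray, so they're the look-alikes. The jar to move is the dark-capped one inside the drawer, as both crops show.

```bash
python3 - <<'E'
from h import *
np.set_printoptions(precision=4,suppress=True)
cs,ct=cam('side'),cam('top')
S=lambda x,y:(90+x/2.35,120+y/2.35); T=lambda x,y:(120+x/2.6,120+y/2.6)
for n,s,t,z in [('tall',(362,150),(331,172),.123),('near',(688,234),(620,248),.111),('far',(660,106),(607,117),.111),('lemon',(87,243),(85,241),.028),('knob',(320,247),(294,253),.055),('garlic',(267,195),(244,194),.05)]:
    a,b=S(*s),T(*t); print(n,at_z(cs,a,z),at_z(ct,b,z),tri([cs,ct],[a,b]))
print('tray side',[at_z(cs,S(*p),.03)[:2] for p in [(600,120),(672,120),(712,296),(635,303)]])
print('tray top',[at_z(ct,T(*p),.03)[:2] for p in [(553,103),(621,97),(642,281),(573,287)]])
print('front top edge',[at_z(ct,T(*p),.098)[:2] for p in [(187,241),(398,227)]],[at_z(cs,S(*p),.098)[:2] for p in [(199,229),(435,216)]])
print('chest front edge',[at_z(ct,T(*p),.112)[:2] for p in [(174,137),(392,123)]])
for c in (cs,ct):
    h=cv2.cvtColor(c['image'],cv2.COLOR_BGR2HSV); m=cv2.inRange(h,(23,120,90),(36,255,255))
    k,l,st,ce=cv2.connectedComponentsWithStats(m)
    for i in range(1,k):
        if st[i,4]>80:
            print(st[i],ce[i],at_z(c,ce[i],.028))
            pts=np.array([at_z(c,(x,y),.028)[:2] for y,x in np.argwhere(l==i)]); w,v=np.linalg.eigh(np.cov(pts.T)); print('  axis',v[:,1],4*np.sqrt(w))
E
```

```text
tall [0.5831 0.0419 0.123 ] [0.5767 0.0399 0.123 ] [0.5739 0.0403 0.1378]
near [ 0.4714 -0.3322  0.111 ] [ 0.4675 -0.3332  0.111 ] [ 0.467  -0.3299  0.1196]
far [ 0.6497 -0.3306  0.111 ] [ 0.6428 -0.3287  0.111 ] [ 0.6391 -0.3246  0.1263]
lemon [0.51   0.3938 0.028 ] [0.506  0.3923 0.028 ] [0.5047 0.389  0.039 ]
knob [0.4882 0.0948 0.055 ] [0.4789 0.0954 0.055 ] [0.4764 0.0928 0.08  ]
garlic [0.5638 0.1648 0.05  ] [0.563  0.1638 0.05  ] [0.5626 0.1639 0.0523]
tray side [array([ 0.6839, -0.2763]), array([ 0.6826, -0.3749]), array([ 0.4268, -0.3783]), array([ 0.4199, -0.283 ])]
tray top [array([ 0.6848, -0.2744]), array([ 0.691 , -0.3725]), array([ 0.4286, -0.3825]), array([ 0.4234, -0.2861])]
front top edge [array([0.4942, 0.2335]), array([ 0.5051, -0.0457])] [array([0.493 , 0.2335]), array([ 0.5061, -0.0434])]
chest front edge [array([0.6324, 0.2488]), array([ 0.6425, -0.042 ])]
[351 109  23  19 299] [361.8528 117.9565] [ 0.9099 -0.3674  0.028 ]
  axis [-0.8148  0.5798] [0.0581 0.1166]
[ 391  109   71   20 1213] [426.9134 118.0849] [ 0.9086 -0.6027  0.028 ]
  axis [-0.0903  0.9959] [
[... 287 characters left out ...]
 0.6782 0.028 ]
  axis [0.0716 0.9974] [0.0927 0.5508]
[115 214  23  19 313] [126.1693 223.2364] [0.5106 0.3965 0.028 ]
  axis [0.4802 0.8772] [0.0542 0.0743]
[385 103  57   9 416] [412.1562 107.0385] [ 0.8862 -0.5974  0.028 ]
  axis [-0.0058  1.    ] [0.0366 0.2518]
[458 103  54   8 302] [480.5066 105.7748] [ 0.8888 -0.8756  0.028 ]
  axis [-0.0472  0.9989] [0.0342 0.241 ]
[342 104  22   9 132] [352.197  107.5076] [ 0.8887 -0.3635  0.028 ]
  axis [-0.0501  0.9987] [0.0343 0.086 ]
[   0  106  321   21 2134] [156.343  114.9513] [0.8836 0.3883 0.028 ]
  axis [-0.0022  1.    ] [0.0351 1.4651]
[143 205  19  15 214] [152.0935 212.486 ] [0.5069 0.3946 0.028 ]
  axis [0.2553 0.9668] [0.0527 0.0715]
```

move_arm([
  [-0.89,-0.66,0,0,0,-0.107,1],
  [-0.89,-0.66,0,0,0,-0.107,1],
  [-0.89,-0.66,0,0,0,-0.107,1],
  [-0.89,-0.66,0,0,0,-0.107,1],
  [-0.89,-0.66,0,0,0,-0.107,1],
  [-0.89,-0.66,0,0,0,-0.107,1],
  [-0.89,-0.66,0,0,0,-0.107,1],
  [-0.89,-0.66,0,0,0,-0.107,1],
  [-0.89,-0.66,0,0,0,-0.107,1],
  [-0.89,-0.66,0,0,0,-0.107,1],
])

```text
time_s: 1.93
position: [0.3944, 0.3134, 0.2338]
tcp_rot: [[-1.0, 0.005, 0.001], [0.005, 1.0, 0.0], [-0.001, 0.0, -1.0]]
force: [-0.9, -0.4, -0.5]
opening: 1.0
grasp_force: 0.0
```

move_arm([
  [-0.62,-0.905,0,0,0,0,1],
  [-0.62,-0.905,0,0,0,0,1],
  [-0.62,-0.905,0,0,0,0,1],
  [-0.62,-0.905,0,0,0,0,1],
  [-0.62,-0.905,0,0,0,0,1],
  [-0.62,-0.905,0,0,0,0,1],
  [-0.62,-0.905,0,0,0,0,1],
  [-0.62,-0.905,0,0,0,0,1],
  [-0.62,-0.905,0,0,0,0,1],
  [-0.62,-0.905,0,0,0,0,1],
])

```text
time_s: 2.77
position: [0.5797, 0.0437, 0.2332]
tcp_rot: [[-1.0, 0.001, -0.0], [0.001, 1.0, 0.001], [0.0, 0.001, -1.0]]
force: [-0.0, 0.5, 0.2]
opening: 0.997
grasp_force: 0.0
```

```bash
python3 - <<'E'
from h import *
c=cam('side'); im=c['image'][120:270,150:320]; cv2.imwrite('pics/s1.png',cv2.resize(im,None,fx=4,fy=4,interpolation=cv2.INTER_CUBIC))
print(bot.read_state()['position'],[(d['location'],d['conf']) for d in nets.find_in('side','tall_jar_center')])
E
```

```text
[0.57838928 0.04493872 0.23309772] [([241.0, 194.4], 0.76)]
```

View pics/s1.png

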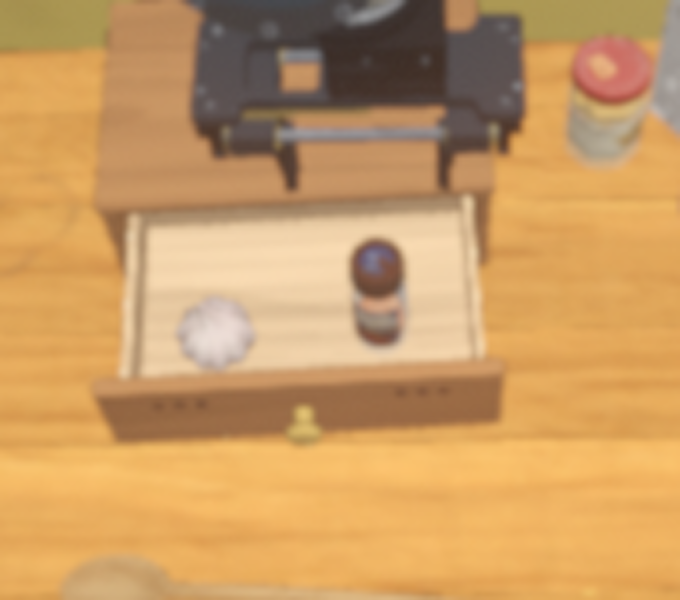

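The open fingers hover in line with the jar (crop: fingers at x 291 and 445, cap at (378,265)). The jar stands free of the walls, so I'll descend on it.

move_arm([
  [-0.003,-0.013,0.1,0,0,0,1],
  [-0.003,-0.013,0.2,0,0,0,1],
  [-0.003,-0.013,0.3,0,0,0,1],
  [-0.003,-0.013,0.4,0,0,0,1],
  [-0.003,-0.013,0.485,0,0,0,1],
  [-0.003,-0.013,0.485,0,0,0,1],
  [-0.003,-0.013,0.485,0,0,0,0],
  [-0.003,-0.013,0.485,0,0,0,0],
  [-0.003,-0.013,0.485,0,0,0,0],
  [-0.003,-0.013,0.485,0,0,0,0],
])

```text
time_s: 3.7
position: [0.581, 0.0401, 0.0901]
tcp_rot: [[-1.0, -0.001, 0.004], [-0.001, 1.0, -0.0], [-0.004, -0.0, -1.0]]
force: [-0.2, 0.1, 0.3]
opening: 0.778
grasp_force: 0.0
```

move_arm([
  [0,0,0,0,0,0,0],
  [0,0,0,0,0,0,0],
  [0,0,0,0,0,0,0],
])

```text
time_s: 3.95
position: [0.5801, 0.0397, 0.0887]
tcp_rot: [[-1.0, -0.0, 0.001], [-0.0, 1.0, -0.0], [-0.001, -0.0, -1.0]]
force: [0.1, 0.0, -0.7]
opening: 0.557
grasp_force: 0.0
```

move_arm([
  [0,0,0,0,0,0,0],
  [0,0,0,0,0,0,0],
  [0,0,0,0,0,0,0],
  [0,0,0,0,0,0,0],
  [0,0,0,0,0,0,0],
])

```text
time_s: 4.37
position: [0.5799, 0.0398, 0.0883]
tcp_rot: [[-1.0, -0.0, 0.0], [-0.0, 1.0, -0.0], [-0.0, -0.0, -1.0]]
force: [-0.3, -0.0, 4.2]
opening: 0.462
grasp_force: 30.0
```

move_arm([
  [0,0,-0.1,0,0,0,0],
  [0,0,-0.2,0,0,0,0],
  [0,0,-0.3,0,0,0,0],
  [0,0,-0.4,0,0,0,0],
  [0,0,-0.5,0,0,0,0],
  [0,0,-0.5,0,0,0,0],
  [0,0,-0.5,0,0,0,0],
])

```text
time_s: 4.95
position: [0.5806, 0.0396, 0.2396]
tcp_rot: [[-1.0, -0.0, 0.004], [-0.0, 1.0, -0.001], [-0.004, -0.001, -1.0]]
force: [-0.3, 0.1, -1.0]
opening: 0.465
grasp_force: 30.0
```

```bash
python3 - <<'E'
from h import *
c=cam('side'); im=c['image'][80:270,150:430]; cv2.imwrite('pics/s2.png',cv2.resize(im,None,fx=2.8,fy=2.8,interpolation=cv2.INTER_CUBIC))
print(bot.read_state()['position'],proj(c,bot.read_state()['position']),[(d['location'],d['conf']) for d in nets.find_in('side','tall_jar_center')])
E
```

```text
[0.5792667  0.03980401 0.23778042] [242.95525743 161.02756409] [([244.8, 162.4], 0.98)]
```

View pics/s2.png

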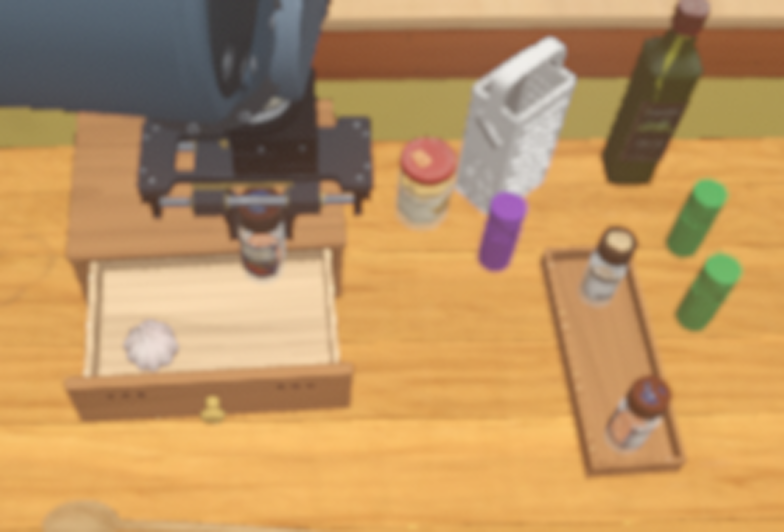

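The jar hangs upright in the grip (crop (262,240)), and the drawer hasn't been disturbed. I'll carry it over the tray gap at crop (610,355).

move_arm([
  [0.06,-1,0,0,0,0,0],
  [0.06,-1,0,0,0,0,0],
  [0.06,-1,0,0,0,0,0],
  [0.06,-1,0,0,0,0,0],
  [0.06,-1,0,0,0,0,0],
  [0.06,-1,0,0,0,0,0],
  [0.06,-1,0,0,0,0,0],
  [0.06,-1,0,0,0,0,0],
  [0.06,-1,0,0,0,0,0],
])

```text
time_s: 5.8
position: [0.5605, -0.2634, 0.2354]
tcp_rot: [[-1.0, 0.005, -0.003], [0.005, 1.0, 0.001], [0.003, 0.001, -1.0]]
force: [0.0, 0.0, -1.1]
opening: 0.465
grasp_force: 30.0
```

move_arm([
  [0.02,-0.12,0,0,0,0,0],
  [0.02,-0.235,0,0,0,0,0],
  [0.02,-0.235,0,0,0,0,0],
  [0.02,-0.235,0,0,0,0,0],
  [0.02,-0.235,0,0,0,0,0],
])

```text
time_s: 6.22
position: [0.5554, -0.3283, 0.2365]
tcp_rot: [[-1.0, -0.001, -0.003], [-0.001, 1.0, 0.004], [0.003, 0.004, -1.0]]
force: [0.9, 0.0, -0.3]
opening: 0.464
grasp_force: 30.0
```

```bash
python3 - <<'E'
from h import *
c=cam('side'); im=c['image'][90:290,290:450]; cv2.imwrite('pics/s3.png',cv2.resize(im,None,fx=3,fy=3,interpolation=cv2.INTER_CUBIC))
s=bot.read_state();print(s['position'],s['tcp_rot'],s['opening'])
for p in [(.556,-.330,.006),(.556,-.330,.111),(.556,-.330,.168)]: print((proj(c,p)-[290,90])*3)
E
```

```text
[ 0.55552905 -0.32806076  0.23681696] [[-0.99999553 -0.00187033 -0.0023341 ]
 [-0.00187745  0.99999358  0.00305286]
 [ 0.00232837  0.00305723 -0.99999262]] 0.46214303435506743
[230.07533909 359.60928788]
[259.19528931 307.56794543]
[277.26878551 275.11727705]
```

View pics/s3.png

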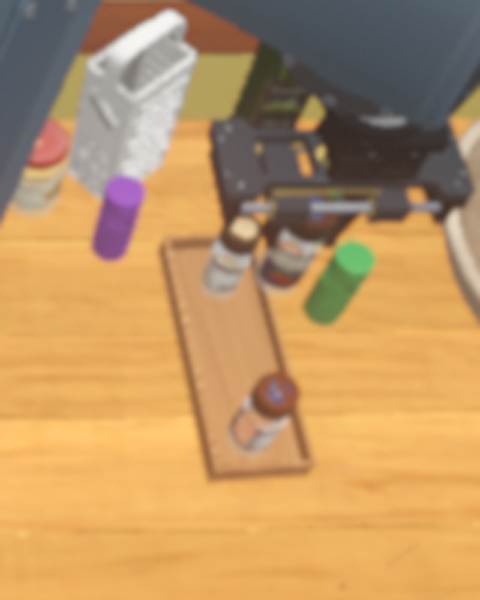

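The held jar is above the gap: its base is at crop (281,280), and I predicted (277,275). The tray jars stand at crop (228,260) and (265,412), so I'll lower it.

move_arm([
  [0,-0.006,0.1,0,0,0,0],
  [0,-0.006,0.2,0,0,0,0],
  [0,-0.006,0.3,0,0,0,0],
  [0,-0.006,0.4,0,0,0,0],
  [0,-0.006,0.46,0,0,0,0],
  [0,-0.006,0.49,0,0,0,0],
  [0,-0.006,0.51,0,0,0,0],
  [0,-0.006,0.515,0,0,0,0],
  [0,-0.006,0.515,0,0,0,0],
])

```text
time_s: 7.02
position: [0.5566, -0.3322, 0.0843]
tcp_rot: [[-1.0, -0.001, 0.001], [-0.001, 1.0, -0.001], [-0.001, -0.001, -1.0]]
force: [-0.8, -0.3, -1.0]
opening: 0.462
grasp_force: 30.0
```

```bash
python3 - <<'E'
from h import *
c=cam('side'); im=c['image'][90:290,290:450]; cv2.imwrite('pics/s4.png',cv2.resize(im,None,fx=3,fy=3,interpolation=cv2.INTER_CUBIC))
s=bot.read_state();print(s['position'],s['force'],s['opening'])
E
```

```text
[ 0.55678797 -0.33268515  0.08484504] [-0.39605604 -0.46817818 -1.23394547] 0.4604942090989271
```

View pics/s4.png

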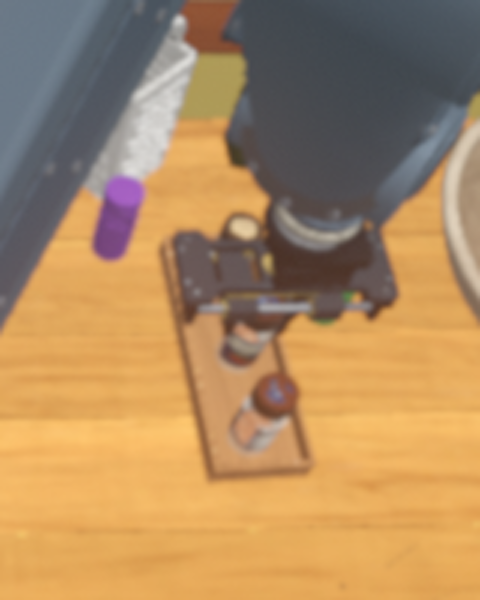

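The jar sits in the gap with its base at crop (238,358), a few mm above the floor and clear of both neighbours.

move_arm([
  [0,0.006,0.01,0,0,0,0],
  [0,0.006,0.02,0,0,0,0],
  [0,0.006,0.025,0,0,0,0],
  [0,0.006,0.025,0,0,0,0],
  [0,0.006,0.025,0,0,0,0],
])

```text
time_s: 7.48
position: [0.556, -0.3307, 0.0764]
tcp_rot: [[-1.0, -0.0, 0.0], [-0.0, 1.0, -0.0], [-0.0, -0.0, -1.0]]
force: [-0.0, 0.4, -0.1]
opening: 0.461
grasp_force: 30.0
```

move_arm([
  [0,0,0.004,0,0,0,0],
  [0,0,0.004,0,0,0,0],
  [0,0,0.004,0,0,0,0],
])

```text
time_s: 7.73
position: [0.5562, -0.3308, 0.0763]
tcp_rot: [[-1.0, -0.0, 0.001], [-0.0, 1.0, -0.0], [-0.001, -0.0, -1.0]]
force: [-0.5, 2.0, 6.0]
opening: 0.459
grasp_force: 30.0
```

Contact with the tray floor, at 6 N. I'll release and rise.

move_arm([
  [0,0,0,0,0,0,1],
  [0,0,0,0,0,0,1],
  [0,0,0,0,0,0,1],
  [0,0,0,0,0,0,1],
  [0,0,0,0,0,0,1],
  [0,0,0,0,0,0,1],
  [0,0,-0.05,0,0,0,1],
  [0,0,-0.15,0,0,0,1],
  [0,0,-0.27,0,0,0,1],
  [0,0,-0.4,0,0,0,1],
])

```text
time_s: 8.57
position: [0.5549, -0.33, 0.1945]
tcp_rot: [[-1.0, -0.0, -0.003], [-0.0, 1.0, 0.003], [0.003, 0.003, -1.0]]
force: [1.0, -0.9, -0.7]
opening: 0.993
grasp_force: 0.0
```

move_arm([
  [0,0,-0.2,0,0,0,1],
  [0,0.1,-0.2,0,0,0,1],
  [0,0.3,-0.2,0,0,0,1],
  [0,1,-0.2,0,0,0,1],
  [0,1,-0.2,0,0,0,1],
  [0,1,-0.2,0,0,0,1],
  [0,1,-0.2,0,0,0,1],
  [0,1,-0.2,0,0,0,1],
  [0,1,-0.2,0,0,0,1],
  [0,1,-0.2,0,0,0,1],
])

```text
time_s: 9.4
position: [0.5547, -0.026, 0.2549]
tcp_rot: [[-1.0, -0.006, -0.001], [-0.006, 1.0, 0.002], [0.001, 0.002, -1.0]]
force: [0.3, -0.4, -0.4]
opening: 0.997
grasp_force: 0.0
```

```bash
python3 - <<'E'
from h import *
np.set_printoptions(precision=4,suppress=True)
c=cam('side'); im=c['image'][110:270,100:430]; cv2.imwrite('pics/s5.png',cv2.resize(im,None,fx=2.4,fy=2.4,interpolation=cv2.INTER_CUBIC))
ct=cam('top')
s=bot.read_state();print(s['position'],s['tcp_rot'],s['opening'])
print(nets.find_in('side','lemon_center'),nets.find_in('side','near_jar_center'))
for cc,sl in ((c,np.s_[200:250,95:150]),(ct,np.s_[190:235,125:175])):
    h=cv2.cvtColor(cc['image'],cv2.COLOR_BGR2HSV); m=np.zeros(h.shape[:2],np.uint8); m[sl]=cv2.inRange(h[sl],(23,120,60),(40,255,255))
    pts=np.array([at_z(cc,(x,y),.028)[:2] for y,x in np.argwhere(m)]); w,v=np.linalg.eigh(np.cov(pts.T)); print(len(pts),pts.mean(0),v[:,1],4*np.sqrt(w))
E
```

```text
[ 0.5558 -0.03    0.2549] [[-1.     -0.0027  0.0002]
 [-0.0027  1.     -0.0007]
 [-0.0002 -0.0007 -1.    ]] 0.9991778456202535
[{'location': [227.1, 203.0], 'conf': 0.69}] [{'location': [375.9, 226.4], 'conf': 0.69}, {'location': [366.2, 173.3], 'conf': 0.53}]
  avg = a.mean(axis, **keepdims_kw)
  ret = um.true_divide(
<stdin>:9: RuntimeWarning: Degrees of freedom <= 0 for slice
  c *= np.true_divide(1, fact)
  c *= np.true_divide(1, fact)
Traceback (most recent call last):
ValueError: not enough values to unpack (expected 2, got 0)

During handling of the above exception, another exception occurred:

Traceback (most recent call last):
numpy.linalg.LinAlgError: 0-dimensional array given. Array must be at least two-dimensional
```

View pics/s5.png

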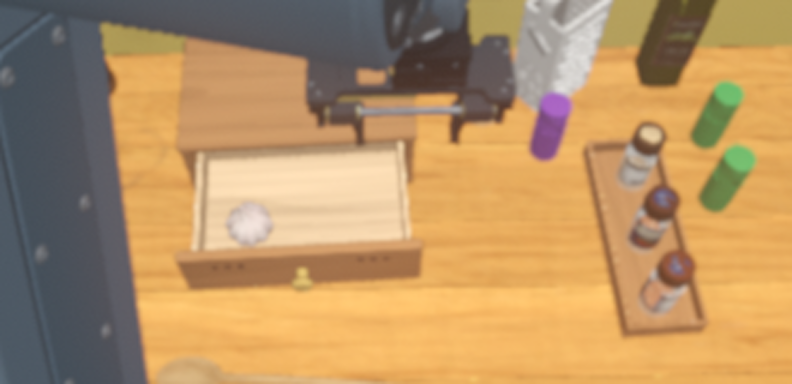

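The tall jar stands in the tray gap (crop (655,217)) between the near jar at (667,283) and the far jar at (641,155), all upright. The drawer holds only the garlic, at (248,223). The arm hides the lemon here, so I'll measure it in the saved unobstructed pictures.

```bash
python3 - <<'E'
from h import *
np.set_printoptions(precision=4,suppress=True)
s,t=cam('side'),cam('top')
R=[]
for c,f,r in ((s,'side0',(102,204,48,40)),(t,'top0',(132,195,42,36))):
    im=cv2.imread(f'pics/{f}.png'); m=np.zeros(im.shape[:2],np.uint8)
    cv2.grabCut(im,m,r,np.zeros((1,65)),np.zeros((1,65)),8,cv2.GC_INIT_WITH_RECT)
    p=np.argwhere(m%2==1)[:,::-1]; print(len(p),p.min(0),p.max(0),p.mean(0)); R.append(p.mean(0))
    q=np.array([at_z(c,x,.028)[:2] for x in p]); w,v=np.linalg.eigh(np.cov(q.T)); a=v[:,1]*np.sign(v[1,1])
    print(q.mean(0),a,np.degrees(np.arctan2(a[1],a[0])),4*np.sqrt(w))
print(tri([s,t],R))
E
```

```text
305 [117 215] [137 232] [126.1902 223.9738]
[0.5082 0.396 ] [0.572  0.8202] 55.10785743800103 [0.0546 0.0721]
222 [144 206] [161 220] [152.6802 213.009 ]
[0.5049 0.3924] [0.2544 0.9671] 75.2642567965612 [0.0561 0.0696]
[0.5033 0.3903 0.0384]
```

move_arm([
  [0.1,1,0,0,0,-0.361,1],
  [0.1,1,0,0,0,-0.361,1],
  [0.1,1,0,0,0,-0.361,1],
  [0.1,1,0,0,0,-0.361,1],
  [0.1,1,0,0,0,-0.361,1],
  [0.1,1,0,0,0,-0.361,1],
  [0.1,1,0,0,0,-0.361,1],
  [0.1,1,0,0,0,-0.361,1],
  [0.1,1,0,0,0,-0.361,1],
  [0.1,1,0,0,0,-0.361,1],
])

```text
time_s: 10.53
position: [0.5261, 0.2695, 0.2546]
tcp_rot: [[-0.42, -0.908, -0.0], [-0.908, 0.42, -0.0], [0.0, -0.0, -1.0]]
force: [0.3, -0.3, 0.3]
opening: 0.997
grasp_force: 0.0
```

```bash
python3 - <<'E'
from h import *
s=bot.read_state();print(s['position'],s['tcp_rot'],go([.506,.393,.20]))
for n in('side','top'):
    c=cam(n,n+'6.png');im=c['image'];print([(d['location'],d['conf'],at_z(c,d['location'],.028)) for d in nets.find_in(n,'lemon_center')])
a=cv2.imread('pics/side6.png')[190:250,90:170];b=cv2.imread('pics/top6.png')[180:240,110:190]
cv2.imwrite('pics/c6.png',cv2.resize(np.hstack([a,b]),None,fx=5,fy=5,interpolation=cv2.INTER_CUBIC))
E
```

```text
[0.5260534  0.26947803 0.25456721] [[-4.19887959e-01 -9.07575948e-01 -7.67423583e-06]
 [-9.07575908e-01  4.19887942e-01 -2.93969426e-04]
 [ 2.70021899e-04 -1.16469270e-04 -9.99999957e-01]] [-0.34566707  0.23357243  0.18177016]
[([125.8, 223.8], 0.74, array([0.50871637, 0.3972776 , 0.028     ]))]
[([354.0, 168.2], 0.64, array([ 0.65051803, -0.35178813,  0.028     ]))]
```

View pics/c6.png

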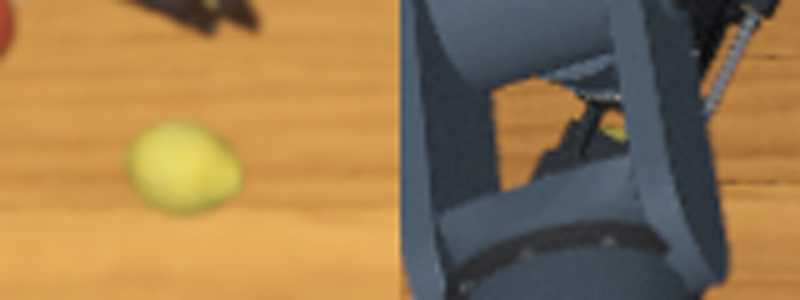

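The lemon lies clear and alone, at side pixel (126,224). Its long axis points lower-right in the picture, about 65° in the world, and the gripper is turned across it.

move_arm([
  [-0.346,0.234,0.18,0,0,0,1],
  [-0.346,0.234,0.18,0,0,0,1],
  [-0.346,0.234,0.18,0,0,0,1],
  [-0.346,0.234,0.3,0,0,0,1],
  [-0.346,0.234,0.42,0,0,0,1],
  [-0.346,0.234,0.54,0,0,0,1],
  [-0.346,0.234,0.64,0,0,0,1],
  [-0.346,0.234,0.72,0,0,0,1],
  [-0.346,0.234,0.775,0,0,0,1],
  [-0.346,0.234,0.775,0,0,0,1],
])

```text
time_s: 11.57
position: [0.504, 0.3906, 0.0182]
tcp_rot: [[-0.426, -0.905, -0.007], [-0.905, 0.426, -0.004], [0.006, 0.005, -1.0]]
force: [-0.4, -0.4, -0.4]
opening: 0.996
grasp_force: 0.0
```

move_arm([
  [0,0,0,0,0,0,0],
  [0,0,0,0,0,0,0],
  [0,0,0,0,0,0,0],
  [0,0,0,0,0,0,0],
  [0,0,0,0,0,0,0],
  [0,0,0,0,0,0,0],
  [0,0,0,0,0,0,0],
])

```text
time_s: 12.15
position: [0.5067, 0.3932, 0.0235]
tcp_rot: [[-0.422, -0.906, 0.002], [-0.906, 0.422, 0.001], [-0.001, -0.002, -1.0]]
force: [0.7, -1.4, 4.3]
opening: 0.614
grasp_force: 29.8
```

move_arm([
  [0,0,-0.12,0,0,0,0],
  [0,0,-0.24,0,0,0,0],
  [0,0,-0.36,0,0,0,0],
  [0,0,-0.48,0,0,0,0],
  [0,0,-0.55,0,0,0,0],
  [0,0,-0.55,0,0,0,0],
])

```text
time_s: 12.65
position: [0.5088, 0.3949, 0.1934]
tcp_rot: [[-0.422, -0.906, 0.01], [-0.906, 0.422, 0.006], [-0.009, -0.007, -1.0]]
force: [0.1, 0.6, -0.1]
opening: 0.612
grasp_force: 29.9
```

move_arm([
  [0.962,-0.705,0,0,0,0.35,0],
  [0.962,-0.705,0,0,0,0.35,0],
  [0.962,-0.705,0,0,0,0.35,0],
  [0.962,-0.705,0,0,0,0.35,0],
  [0.962,-0.705,0,0,0,0.35,0],
  [0.962,-0.705,0,0,0,0.35,0],
  [0.962,-0.705,0,0,0,0.35,0],
  [0.962,-0.705,0,0,0,0.35,0],
  [0.962,-0.705,0,0,0,0.35,0],
  [0.962,-0.705,0,0,0,0.35,0],
])

```text
time_s: 13.48
position: [0.5764, 0.0368, 0.186]
tcp_rot: [[-1.0, -0.026, -0.001], [-0.026, 1.0, -0.002], [0.001, -0.002, -1.0]]
force: [-0.3, 0.7, -1.3]
opening: 0.615
grasp_force: 29.9
```

move_arm([
  [0,0,0,0,0,0,0],
  [0,0,0,0,0,0,0],
])

```text
time_s: 13.65
position: [0.5745, 0.0427, 0.1862]
tcp_rot: [[-0.999, -0.036, -0.003], [-0.036, 0.999, 0.001], [0.003, 0.001, -1.0]]
force: [-0.8, -0.0, -1.4]
opening: 0.609
grasp_force: 29.9
```

```bash
python3 - <<'E'
from h import *
s=bot.read_state();print(s['position'],s['tcp_rot'],s['opening'])
c=cam('side');ct=cam('top')
cv2.imwrite('pics/c7.png',cv2.resize(np.hstack([c['image'][120:250,150:300],ct['image'][120:250,160:300]]),None,fx=2.7,fy=2.7,interpolation=cv2.INTER_CUBIC))
print([(d['location'],d['conf'],at_z(c,d['location'],s['position'][2])) for d in nets.find_in('side','lemon_center')])
E
```

```text
[0.57445864 0.04274239 0.18624126] [[-9.99362856e-01 -3.55798230e-02 -2.82115185e-03]
 [-3.55827632e-02  9.99366234e-01  9.98934094e-04]
 [ 2.78382200e-03  1.09868201e-03 -9.99995522e-01]] 0.6088419893133744
[([242.9, 174.3], 0.75, array([0.57335409, 0.04216855, 0.18624126]))]
```

View pics/c7.png

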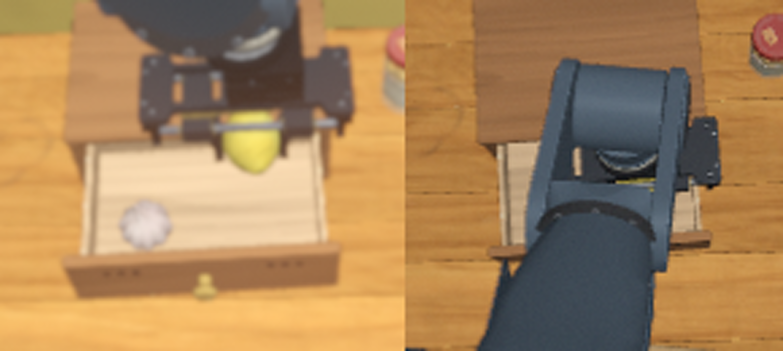

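The lemon is held over the drawer's right half (left panel (250,140)), with its long axis along x. The garlic is clear at (145,223). I'll lower it.

move_arm([
  [0,0.023,0.08,0,0,0,0],
  [0,0.023,0.16,0,0,0,0],
  [0,0.023,0.24,0,0,0,0],
  [0,0.023,0.32,0,0,0,0],
  [0,0.023,0.38,0,0,0,0],
  [0,0.023,0.43,0,0,0,0],
  [0,0.023,0.46,0,0,0,0],
  [0,0.023,0.475,0,0,0,0],
  [0,0.023,0.475,0,0,0,0],
])

```text
time_s: 14.55
position: [0.5749, 0.0498, 0.0441]
tcp_rot: [[-0.999, -0.036, -0.001], [-0.036, 0.999, 0.0], [0.001, 0.0, -1.0]]
force: [-0.2, -0.1, -1.2]
opening: 0.613
grasp_force: 29.9
```

move_arm([
  [0,0,0,0,0,0,0.85],
  [0,0,0,0,0,0,0.85],
  [0,0,0,0,0,0,0.85],
  [0,0,0,0,0,0,0.85],
  [0,0,0,0,0,0,0.85],
  [0,0,-0.06,0,0,0,0.85],
  [0,0,-0.18,0,0,0,0.85],
  [0,0,-0.3,0,0,0,0.85],
  [0,0,-0.42,0,0,0,0.85],
  [0,0,-0.5,0,0,0,0.85],
])

```text
time_s: 15.38
position: [0.5766, 0.0489, 0.1986]
tcp_rot: [[-0.999, -0.035, 0.005], [-0.035, 0.999, -0.001], [-0.005, -0.001, -1.0]]
force: [0.7, 0.3, 0.5]
opening: 0.851
grasp_force: 0.0
```

move_arm([
  [0.2,0.153,-0.05,0,0,0,0],
  [0.45,0.153,-0.05,0,0,0,0],
  [0.45,0.153,-0.05,0,0,0,0],
  [0.45,0.153,-0.05,0,0,0,0],
  [0.45,0.153,-0.05,0,0,0,0],
  [0.45,0.153,0.05,0,0,0,0],
  [0.45,0.153,0.15,0,0,0,0],
  [0.45,0.153,0.25,0,0,0,0],
  [0.45,0.153,0.373,0,0,0,0],
  [0.45,0.153,0.373,0,0,0,0],
])

```text
time_s: 16.22
position: [0.4359, 0.0899, 0.0769]
tcp_rot: [[-0.999, -0.034, -0.013], [-0.034, 0.999, 0.001], [0.013, 0.001, -1.0]]
force: [-0.8, -0.4, 0.8]
opening: 0.174
grasp_force: 0.0
```

```bash
python3 - <<'E'
from h import *
s=bot.read_state();print(s['position'],s['tcp_rot'],s['opening'],s['force'])
c=cam('side')
cv2.imwrite('pics/c8.png',cv2.resize(c['image'][110:260,140:310],None,fx=4,fy=4,interpolation=cv2.INTER_CUBIC))
E
```

```text
[0.43591579 0.0899215  0.07692325] [[-9.99333255e-01 -3.41327081e-02 -1.29616250e-02]
 [-3.41432777e-02  9.99416771e-01  5.94983122e-04]
 [ 1.29337570e-02  1.03713878e-03 -9.99915818e-01]] 0.17434986104207506 [-0.83843841 -0.38806018  0.75834359]
```

View pics/c8.png

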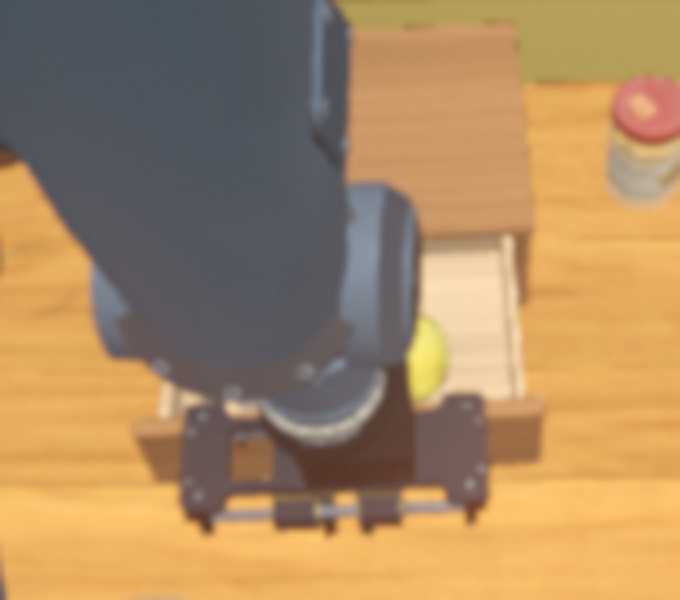

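The lemon is in the drawer at crop (430,357) and the gripper is in front of the panel. I'll let it settle, then push.

move_arm([
  [0,0,0,0,0,0,0],
  [0,0,0,0,0,0,0],
  [0,0,0,0,0,0,0],
])

```text
time_s: 16.52
position: [0.4408, 0.0901, 0.0854]
tcp_rot: [[-0.999, -0.035, 0.006], [-0.035, 0.999, -0.0], [-0.006, -0.0, -1.0]]
force: [-0.0, 0.4, 0.2]
opening: 0.011
grasp_force: 0.0
```

move_arm([
  [-0.08,0,-0.01,0,0,0,0],
  [-0.14,0,-0.01,0,0,0,0],
  [-0.19,0,-0.01,0,0,0,0],
  [-0.24,0,-0.01,0,0,0,0],
  [-0.29,0,-0.01,0,0,0,0],
  [-0.34,0,-0.01,0,0,0,0],
  [-0.39,0,-0.01,0,0,0,0],
  [-0.44,0,-0.01,0,0,0,0],
  [-0.49,0,-0.01,0,0,0,0],
  [-0.52,0,-0.01,0,0,0,0],
])

```text
time_s: 17.35
position: [0.5967, 0.0959, 0.0888]
tcp_rot: [[-0.999, -0.035, 0.004], [-0.035, 0.999, 0.0], [-0.005, -0.0, -1.0]]
force: [-1.2, 0.7, 0.3]
opening: 0.005
grasp_force: 0.6
```

move_arm([
  [-0.01,0,0,0,0,0,0],
  [-0.02,0,0,0,0,0,0],
  [-0.03,0,0,0,0,0,0],
  [-0.04,0,0,0,0,0,0],
  [-0.04,0,0,0,0,0,0],
])

```text
time_s: 17.77
position: [0.6071, 0.096, 0.0862]
tcp_rot: [[-0.999, -0.035, 0.001], [-0.035, 0.999, -0.0], [-0.001, -0.0, -1.0]]
force: [-0.6, -0.2, 0.2]
opening: 0.002
grasp_force: 0.1
```

Still sliding freely, so I'll carry on in small steps.

move_arm([
  [-0.01,0,0,0,0,0,0],
  [-0.02,0,0,0,0,0,0],
  [-0.025,0,0,0,0,0,0],
  [-0.03,0,0,0,0,0,0],
  [-0.03,0,0,0,0,0,0],
])

```text
time_s: 18.18
position: [0.6162, 0.0964, 0.0858]
tcp_rot: [[-0.999, -0.035, 0.001], [-0.035, 0.999, 0.0], [-0.001, 0.0, -1.0]]
force: [-0.3, 1.4, -0.2]
opening: 0.005
grasp_force: 0.2
```

move_arm([
  [-0.005,0,0,0,0,0,0],
  [-0.01,0,0,0,0,0,0],
  [-0.01,0,0,0,0,0,0],
])

```text
time_s: 18.43
position: [0.6167, 0.0964, 0.0858]
tcp_rot: [[-0.999, -0.035, -0.005], [-0.035, 0.999, -0.0], [0.005, -0.0, -1.0]]
force: [-5.4, -0.1, 3.8]
opening: 0.009
grasp_force: 2.6
```

move_arm([
  [-0.008,0,0,0,0,0,0],
  [-0.008,0,0,0,0,0,0],
  [-0.008,0,0,0,0,0,0],
])

```text
time_s: 18.68
position: [0.6168, 0.0964, 0.0858]
tcp_rot: [[-0.999, -0.036, -0.01], [-0.036, 0.999, -0.001], [0.01, -0.0, -1.0]]
force: [-8.0, -1.2, 7.4]
opening: 0.007
grasp_force: 4.5
```

move_arm([
  [0.1,0,0,0,0,0,0],
  [0.25,0,0,0,0,0,0],
  [0.4,0,-0.1,0,0,0,0],
  [0.5,0,-0.3,0,0,0,0],
  [0.5,0,-0.5,0,0,0,0],
  [0.5,0,-0.5,0,0,0,0],
])

```text
time_s: 19.18
position: [0.4723, 0.0913, 0.2254]
tcp_rot: [[-0.999, -0.035, -0.001], [-0.035, 0.999, -0.0], [0.001, 0.0, -1.0]]
force: [1.1, 0.7, -0.4]
opening: 0.006
grasp_force: 0.0
```

move_arm([
  [0,1,0,0,0,0,0.3],
  [0,1,0,0,0,0,0.3],
  [0,1,0,0,0,0,0.3],
  [0,1,0,0,0,0,0.3],
  [0,1,0,0,0,0,0.3],
  [0,1,0,0,0,0,0.3],
  [0,1,0,0,0,0,0.3],
  [0,1,0,0,0,0,0.3],
  [0,1,0,0,0,0,0.3],
])

```text
time_s: 19.93
position: [0.4635, 0.3943, 0.2245]
tcp_rot: [[-0.999, -0.039, 0.002], [-0.039, 0.999, 0.002], [-0.002, 0.002, -1.0]]
force: [0.1, -1.0, -0.2]
opening: 0.294
grasp_force: 0.0
```

```bash
python3 - <<'E'
from h import *
np.set_printoptions(precision=3,suppress=True)
c=cam('side')
for t in ['drawer_front','drawer_floor','lemon_center','garlic_center','near_jar_center','tall_jar_center']:
    print(t,[(d['location'],round(d['conf'],2)) for d in nets.find_in('side',t)][:4])
# brightness profile across chest/panel edge along drawer x at a few y offsets
for y in (.0,.06,.13):
    print(y,[(round(x,3),int(cv2.getRectSubPix(cv2.cvtColor(c['image'],cv2.COLOR_BGR2GRAY),(1,1),tuple(map(float,proj(c,(x,y,.098)))))[0,0])) for x in np.arange(.56,.68,.006)])
print(proj(c,(.6168+.0095-.0125,.099,.055)), proj(c,(.6,.1,.055)))
m=cv2.inRange(cv2.cvtColor(c['image'],cv2.COLOR_BGR2HSV),(24,110,60),(40,255,255))[130:260,100:330];print('lemon-coloured px',cv2.countNonZero(m))
E
```

```text
drawer_front [([224.9, 183.3], 0.62)]
drawer_floor [([225.2, 178.3], 0.75), ([223.8, 156.1], 0.25)]
lemon_center []
garlic_center []
near_jar_center [([374.1, 229.5], 0.75)]
tall_jar_center [([371.8, 201.6], 0.9)]
0.0 [(np.float64(0.56), 150), (np.float64(0.566), 149), (np.float64(0.572), 153), (np.float64(0.578), 153), (np.float64(0.584), 127), (np.float64(0.59), 96), (np.float64(0.596), 93), (np.float64(0.602), 94), (np.float64(0.608), 95), (np.float64(0.614), 92), (np.float64(0.62), 84), (np.float64(0.626), 93), (np.float64(0.632), 112), (np.float64(0.638), 140), (np.float64(0.644), 145), (np.float64(0.65), 137), (np.float64(0.656), 126), (np.float64(0.662), 136), (np.float64(0.668), 139), (np.float64(0.674), 137)]
0.06 [(np.float64(0.56), 150), (np.float64(0.566), 140), (np.float64(0.572), 151), (np.float64(0.578), 149), (np.float64(0.584), 112), (np.float64(0.59), 94), (np.float64(0.596), 94), (np.float64(0.602), 95), (np.float64(0.608), 94), (np.float64(0.614), 93), (np.float64(0.62), 93), (np.float64(0.626), 96), (np.float64(0.632), 127), (np.float64(0.638), 140), (np.float64(0.644), 126), (np.float64(0.65), 114), (np.float64(0.656), 129), (np.float64(0.662), 138), (np.float64(0.668), 139), (np.float64(0.674), 136)]
0.13 [(np.float64(0.56), 152), (np.float64(0.566), 154), (np.float64(0.572), 158), (np.float64(0.578), 133), (np.float64(0.584), 97), (np.float64(0.59), 96), (np.float64(0.596), 96), (np.float64(0.602), 95), (np.float64(0.608), 92), (np.float64(0.614), 93), (np.float64(0.62), 94), (np.float64(0.626), 109), (np.float64(0.632), 136), (np.float64(0.638), 142), (np.float64(0.644), 129), (np.float64(0.65), 122), (np.float64(0.656), 135), (np.float64(0.662), 139), (np.float64(0.668), 138), (np.float64(0.674), 134)]
[226.158 187.387] [225.671 191.32 ]
lemon-coloured px 0
```

The drawer hit a firm stop with its panel flush against the chest front, and all three jars stand in the tray. Handing in.

```bash
python3 -c "
from h import *
print(workorder.hand_in())"
```

```text
the job is handed in; nothing more can be done
None
```

I've handed the job in after about 20 s of robot time: the tall jar stands between the two tray jars, the lemon went into the drawer with the garlic, and the drawer is pushed to its stop; no verdict came back.

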